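# Screw the lid onto the storage canister

### The job

Close the blue storage canister with the wooden-topped screw lid: set the lid level on the threaded neck, turn it back (anticlockwise seen from above) as far as needed until it drops into the thread, then screw it clockwise fully home, hand-tight, and let go. Leave the other things on the worktop where they are.

Things in the scene. Friction and masses are not known exactly. Their poses are not given: they have to be found in the camera images.
- canister: Blue stoneware canister on a black rubber suction foot that holds it fast (it neither moves nor turns). 122 mm across the foot, 110 across the body, shoulder at 115 mm height; on it a bright metal threaded neck. Origin: centre of its underside, on the neck's axis; z up. How the thread is clocked is random and not tied to this frame's x and y.
- neck_rim (a point): Centre of the open top of the canister's neck, 138 mm above the worktop; z up. The neck is 66 mm across. The lid's plate lands on the rim 60 to 80 degrees after the drop; up to 40 degrees more takes up the play until the lugs bind under the ridges. Then it turns no further; 0.4 N m makes it hand-tight and it stays so.
- thread_top (a point): On the neck's axis at the height of the thread crests, 137 mm. Right-hand thread, 78 mm across, three ridges 3.5 mm thick. They begin at crests 120 degrees apart and run down clockwise (from above), 30 mm a turn, so 10 mm between ridges. A stop pip 6 mm high stands on each ridge 38 degrees anticlockwise of the crest above it.
- lid: Loose screw lid, 91 mm across, 57 mm high, 100 to 210 g, knob up. Origin: centre of the skirt's lower edge; z up; its x and y tell nothing of where the lugs are. Height of this origin above the canister's origin: 126 to 132.5 mm while it only rests on top of thread or pips, 122.5 to 125 once dropped into the thread, 118 fully home.
- lid_knob (a point): Centre of the round upright wooden knob on the lid, 41 mm above the lid's origin. The knob is 44 mm in diameter and 32 mm high, 25 to 57 mm above the lid's origin, on a flat round wooden plate. Gripped with 60 N it slips in the fingers at about 0.7 N m, which is enough.
- lid_lugs (a point): On the lid's axis, 7 mm above its origin, at mid-height of three inner lugs 120 degrees apart, each 18 degrees long and 3.5 mm thick, 70 mm across between them. The metal skirt round them is 83 mm across inside, 20 mm deep. Radial play on the thread 2 mm. Once dropped in, 90 to 120 degrees clockwise bring it home; turned clockwise before, it jams on the pips.
- salt_pot: Black open stoneware pot with salt, 85 mm across, 28 mm high; bystander, origin under its centre.
- spice_jar: Square clear spice jar with black cap, 46x46x97 mm; bystander, origin under its centre.
- measuring_cup: Steel measuring cup with flat handle, 79x160x37 mm; bystander, origin under its centre.
- scoop: Wooden scoop lying flat, 49x177x32 mm; bystander, origin under its centre.

How it is judged:
At the end, for the whole second after the job is handed in: The lid is screwed home: its underside 115 to 119.5 mm above the canister's underside (home is 118), its axis within 4 mm of the canister's, tilted less than 0.04 rad, tight on the rim (pressing on it with over 6 N, three times its weight), at rest and released (z of lid in the frame of canister between 0.115 and 0.1195 m and horizontal distance between lid and canister below 0.004 m and angle between lid's own z axis and vertical below 0.04 rad and linear speed of lid below 0.02 m/s and contact force between lid and canister above 6 N); the robot touches nothing.
It fails at once if a bystander (salt pot, spice jar, measuring cup or scoop) was pushed more than 30 mm (distance of any of salt_pot, spice_jar, measuring_cup, scoop from where it was at the start of the episode above 0.03 m).
It also fails if it takes over 64 s, if anything falls off the work surface, if the arm or the gripper's body presses on something with over 40 N, if the wrist force passes 120 N, or if a joint passes its speed limit or range.

### The arm

A 7-joint arm with a two-finger parallel gripper is mounted at the origin on a cart in front of the work surface, level with it; the furniture and walls round the work are solid. World frame = base frame: x ahead of the robot, y to its left, z up, the work surface at z = 0. Lengths are in m, angles in rad, forces in N, time in s.
With the tool pointing down it reaches from about 0.425 to 0.875 m from the base axis. Payload 4.7 kg.
Tool frame: the origin (TCP) lies midway between the tips of the shut fingers; the grasp point (between the pads) lies 19 mm behind it; z points along the fingers, y is the line along which they close (so a half turn about z gives the same grasp; the last joint's range is limited). The gripper opens to 87 mm and grips with 3 to 60 N. Pads are 19 mm wide; open, the fingers measure 117 mm over their backs; the gripper's body (75 mm by 190 mm) begins 51 mm behind the grasp point.
Start: joints at [-1.265, 0.321, -0.07, 1.45, 0.023, 1.371, -0.057], TCP at [0.187, 0.623, 0.223] pointing down, gripper open.
Joint ranges: [-2.86, 2.86], [-0.3, 2.09], [-1.38, 1.24], [0.06, 2.45], [-1.56, 4.7], [0.09, 2.05], [-2.69, 2.69]. Speed limits (rad/s): [2.57, 2.57, 3.14, 3.14, 3.14, 3.14, 3.14].

### API

Orientations are given as a rotation vector (axis times angle).
In Python, from bench import ctrl, job, probe_bus, get_image, camera_model gives the robot as it stands (ctrl), with the cameras as plain functions, the job (job) and the readings (probe_bus).
- The arm moves only by the shell command python3 inch.py 'ROWS' [FORCE]. ROWS is a JSON list of rows, 1 to 20 of them, each an object with the fields d (a list: dx, dy, dz in normalised numbers (1 is 1000 mm)), spin (a turn about the tool's z in shares of pi rad (1.0 is pi rad)), aperture (the opening from 0.0 (shut) to 1.0 (fully open)); a field left out counts as zero (the opening has to be given); each row is the pose to reach, as a shift and turn from the pose commanded when the command began, along the tool's axes at that moment; what a row does not reach only later rows make up. A row lasts 1/10 s, in which the tool goes at most 0.05 m and 0.15 rad, less where a joint would pass 70% of its speed; a pose out of reach is approached as far as the arm can. The fingers move at their own pace and stop on an object; FORCE is the grip in N (left out, the last holds). Time passes only in rows, so rows that do not move let the fingers close. It prints the time, the measured TCP pose, the force, the opening and the grip force at its end. No shift or turn number may pass 1 either way. Input that does not fit is refused with a message, and nothing moves.
- probe_bus.get_state(): the state, without advancing time (a new reading comes with each control period).
- get_image(name): name is "side" or "top"; returns the picture (420x560x3 uint8, red, green, blue); there is no depth.
- camera_model(name): a dict with "vertical_fov" (degrees; the focal length in pixels is half the picture's height over the tangent of half this angle, whatever the lens; pixels are square), "cx", "cy" (the principal point, pixels), "rvec" (rotation vector, rad) and "tvec" (3), from world to camera coordinates, as OpenCV has them. Camera axes: x right, y down, z forward; pixel columns grow to the right and rows downward; lengths in m; the calibration is good to about 2 mm. A picture is of the moment at which its call begins. camera_model takes no time and is no camera call.
- job.close_job(): hands the job in; it is judged then, once.
The state is a dict: "time": time; "joint_positions": joint angles; "qd": joint speeds; "joint_torque": joint torques, N m; "position": TCP position; "tool_rot": TCP orientation; "ft_force": force on the tool from outside, world axes, zero at the start; "torque": the same for the moment, N m; "grip_width": opening from 0.0 (shut) to 1.0 (fully open); "grip_force": force on a finger pad.
Only numpy, scipy, OpenCV 4.12 (cv2) and the standard library are available. Lean on these libraries where they do the work, as an engineer would, in place of code of your own. Each camera call takes 0.05 s, during which the arm holds its last target. There are 200 camera calls.

## Working session

There is one attempt and no reset: what is moved stays moved. The work goes in short steps, Python scripts to look and compute and a shell command to move; the robot and the scene stay as the last step left them, time stands still between calls to the robot, and variables do not carry over. Pictures are saved under pics/ and viewed, at most 10 in all, crops included, and the job is handed in when it is done.

```bash
ls; mkdir -p pics
python3 - <<'E'
from bench import ctrl, job, probe_bus, get_image, camera_model
import cv2,numpy as np
ims=[]
for n in("side","top"):
    m=camera_model(n);print(n,m)
    im=get_image(n)[:,:,::-1];cv2.imwrite(f"pics/{n}0.png",im)
print(probe_bus.get_state())
E
```

```text
bench.py
inch.py
pics
side {'vertical_fov': 53.13197649144043, 'cx': 279.3945941868402, 'cy': 209.61059719905248, 'rvec': array([ 0.33043344,  2.59935706, -1.52750639]), 'tvec': array([ 0.45298447, -0.00345432,  1.41243143])}
top {'vertical_fov': 55.23593043365327, 'cx': 274.21840303131484, 'cy': 208.1290574427681, 'rvec': array([ 2.13329594, -2.08768432,  0.22997871]), 'tvec': array([0.0213873 , 0.5071444 , 1.03562918])}
{'time': 0.1, 'joint_positions': array([-1.26491027,  0.32175009, -0.07009064,  1.45151553,  0.02258533,
        1.37075997, -0.05687941]), 'qd': array([ 0.00112522, -0.00125399, -0.00082604, -0.00270952, -0.0010673 ,
        0.00093664,  0.00019828]), 'joint_torque': array([-4.15710283e-04, -4.92570233e+01, -4.05709399e-01, -3.13391411e+01,
       -6.41583069e-02,  3.95336340e-02,  6.66546907e-05]), 'position': array([0.18688415, 0.62206977, 0.22158892]), 'tool_rot': array([-4.56609667e-01, -3.10806312e+00,  2.57226252e-03]), 'ft_force': array([-0.55742021,  0.70919574, -0.47983469]), 'torque': array([-0.01404001,  0.00052788,  0.0039796 ]), 'grip_force': 0.0, 'grip_width': 0.999028118805054}
```

View pics/side0.png

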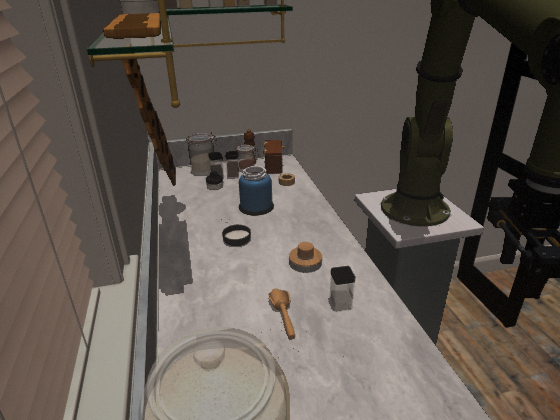

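View pics/top0.png

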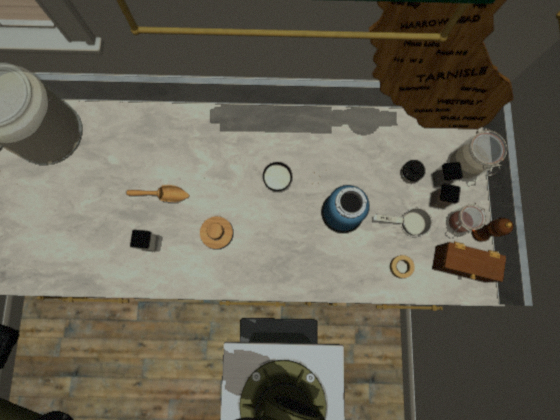

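The side view shows the lid at about (305,256) and the canister at about (256,190), with its neck at (255,174). In the top view the lid knob is at (216,231) and the neck opening at (351,203). Next I'll zoom in and segment them.

```bash
cat > h.py <<'E'
from bench import ctrl, job, probe_bus, get_image, camera_model
import cv2,numpy as np
def cam(n):
    m=camera_model(n);f=210/np.tan(np.radians(m["vertical_fov"])/2)
    R=cv2.Rodrigues(np.array(m["rvec"]))[0];return np.array([[f,0,m["cx"]],[0,f,m["cy"]],[0,0,1]]),R,np.array(m["tvec"])
def ray(n,p):
    K,R,t=cam(n);d=R.T@np.linalg.inv(K)@[p[0],p[1],1];return -R.T@t,d/np.linalg.norm(d)
def plane(n,p,z):
    o,d=ray(n,p);return o+d*(z-o[2])/d[2]
def proj(n,P):
    K,R,t=cam(n);q=K@(R@np.array(P)+t);return q[:2]/q[2]
def tri(a,b):
    (o,d),(q,e)=ray("top",a),ray("side",b)
    s=np.linalg.lstsq(np.c_[d,-e],q-o,rcond=None)[0];A,B=o+s[0]*d,q+s[1]*e;return (A+B)/2,np.linalg.norm(A-B)
E
python3 - <<'E'
from h import *
t=cv2.imread("pics/top0.png");s=cv2.imread("pics/side0.png")
def cr(im,x,y,w=50,h=37): return cv2.resize(im[y-h:y+h,x-w:x+w],(400,296),interpolation=cv2.INTER_CUBIC)
cv2.imwrite("pics/crop.png",np.vstack([np.hstack([cr(t,216,232),cr(t,348,205)]),np.hstack([cr(s,305,256),cr(s,256,185)])]))
for n,im in(("top",t),("side",s)):
    hsv=cv2.cvtColor(im,cv2.COLOR_BGR2HSV)
    for c,lo,hi in(("wood",(5,90,60),(22,255,255)),("blue",(95,80,30),(125,255,255))):
        N,L,S,C=cv2.connectedComponentsWithStats(cv2.inRange(hsv,lo,hi))
        for i in range(1,N):
            x,y,w,h,a=S[i]
            if a>300 and 120<C[i][1]<300 and 180<C[i][0]<380: print(n,c,S[i],C[i])
for P in([0,0,0],[.5,0,0],[.5,.3,0]): print(P,proj("top",P),proj("side",P))
E
```

```text
top wood [200 216  33  33 835] [215.90179641 232.2251497 ]
top blue [324 186  45  45 694] [340.59942363 214.20605187]
side wood [289 242  33  25 553] [305.11573237 254.58047016]
side blue [239 174  32  38 684] [255.15204678 190.90643275]
[0, 0, 0] [282.50763511 404.68671781] [414.08835303 208.583464  ]
[0.5, 0, 0] [285.42319901 214.66372199] [269.069827   229.58017949]
[0.5, 0.3, 0] [179.91592783 212.36822122] [295.29148356 290.50253341]
```

View pics/crop.png

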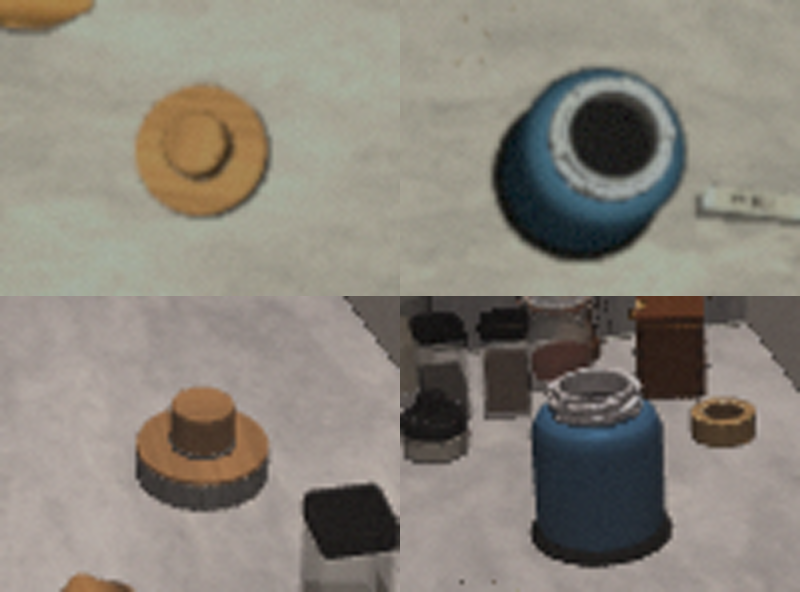

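The crop shows the lid lying upright with its plate circle at about (216,232) in the top view. The neck's dark opening is at about (351,201.3) in top. I'll compute both positions now and check them by triangulating against the side view.

Run:
```python
from h import *
t=cv2.imread("pics/top0.png");s=cv2.imread("pics/side0.png")
g=cv2.cvtColor(t,cv2.COLOR_BGR2GRAY)
sub=(g[185:217,335:367]<85).astype(np.uint8)
N,L,S,C=cv2.connectedComponentsWithStats(sub)
i=L[16,16];print("hole",S[i],C[i]+[335,185])
# wood plate via minimal circle
hsv=cv2.cvtColor(t,cv2.COLOR_BGR2HSV);m=cv2.inRange(hsv,(5,90,60),(22,255,255))
m2=np.zeros_like(m);m2[205:260,190:245]=m[205:260,190:245]
c=max(cv2.findContours(m2,cv2.RETR_EXTERNAL,cv2.CHAIN_APPROX_NONE)[0],key=cv2.contourArea)
pl=cv2.fitEllipse(c);print("plate",pl)
print("lid",plane("top",pl[0],.025), "knobtop side->", plane("side",(205/4-.4+255-30+30,0) if 0 else (255+203/4-.4,219+(406-296)/4-.4),.057))
h=C[i]+[335,185];print("neck",plane("top",h,.138))
# side rim centre
r=(206+(595-400)/4-.4,148+(384-296)/4-.4);print("rim side",r,plane("side",r,.138),tri(h,r))
k=(166+198/4-.4,195+144/4-.4);print("knob top-cam",plane("top",k,.057))
for nm,p,P in(("lid",pl[0],.025),("neck",h,.138)):
  X=plane("top",p,P);a=np.degrees(np.arctan2(X[1],X[0]));print(nm,np.hypot(*X[:2]),a)
# foot in top: dark+blue contour lower-left
st=probe_bus.get_state();R=cv2.Rodrigues(st["tool_rot"])[0];print(R)
L_=plane("top",pl[0],.025);print("delta tool",R.T@(L_-st["position"]))
```

```text
hole [  5   6  22  21 365] [350.89315068 201.2109589 ]
plate ((215.90518188476562, 232.21609497070312), (31.42572021484375, 32.05524826049805), 73.35797882080078)
lid [0.44151991 0.19127561 0.025     ] knobtop side-> [0.44296475 0.1973224  0.057     ]
neck [ 0.51050079 -0.15986129  0.138     ]
rim side (254.35, 169.6) [ 0.50979701 -0.15794568  0.138     ] (array([ 0.5100546 , -0.15977616,  0.13742279]), np.float64(0.0011860860560927887))
knob top-cam [0.44098966 0.18905309 0.057     ]
lid 0.48117168127135174 23.423264173529706
neck 0.5349455012786445 -17.387739246300914
[[-9.57746104e-01  2.87614738e-01 -4.03226665e-04]
 [ 2.87615012e-01  9.57744777e-01 -1.59597929e-03]
 [-7.28389333e-05 -1.64451699e-03 -9.99998645e-01]]
delta tool [-0.36776495 -0.33903057  0.19717351]
```

The manual's scale: turns go in shares of pi rad. Converting my numbers, 1.1 rad / 3.1416 = 0.3501.

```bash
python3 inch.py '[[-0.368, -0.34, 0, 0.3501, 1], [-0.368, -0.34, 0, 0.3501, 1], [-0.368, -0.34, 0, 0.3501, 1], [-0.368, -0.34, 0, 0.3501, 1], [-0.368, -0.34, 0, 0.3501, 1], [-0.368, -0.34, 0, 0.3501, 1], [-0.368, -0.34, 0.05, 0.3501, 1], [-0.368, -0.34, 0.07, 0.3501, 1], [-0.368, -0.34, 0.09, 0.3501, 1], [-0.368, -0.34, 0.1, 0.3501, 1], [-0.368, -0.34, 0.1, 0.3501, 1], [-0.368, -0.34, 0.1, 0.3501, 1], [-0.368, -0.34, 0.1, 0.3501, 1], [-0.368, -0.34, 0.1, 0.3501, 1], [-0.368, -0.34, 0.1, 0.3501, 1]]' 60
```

```text
refused: ROWS must be a list of objects, one for each row. Nothing was moved.
```

I used the wrong layout. The manual says a list of objects, one for each row; once more.

```bash
python3 inch.py '[{"d": [-0.368, -0.34, 0], "spin": 0.3501, "aperture": 1}, {"d": [-0.368, -0.34, 0], "spin": 0.3501, "aperture": 1}, {"d": [-0.368, -0.34, 0], "spin": 0.3501, "aperture": 1}, {"d": [-0.368, -0.34, 0], "spin": 0.3501, "aperture": 1}, {"d": [-0.368, -0.34, 0], "spin": 0.3501, "aperture": 1}, {"d": [-0.368, -0.34, 0], "spin": 0.3501, "aperture": 1}, {"d": [-0.368, -0.34, 0.05], "spin": 0.3501, "aperture": 1}, {"d": [-0.368, -0.34, 0.07], "spin": 0.3501, "aperture": 1}, {"d": [-0.368, -0.34, 0.09], "spin": 0.3501, "aperture": 1}, {"d": [-0.368, -0.34, 0.1], "spin": 0.3501, "aperture": 1}, {"d": [-0.368, -0.34, 0.1], "spin": 0.3501, "aperture": 1}, {"d": [-0.368, -0.34, 0.1], "spin": 0.3501, "aperture": 1}, {"d": [-0.368, -0.34, 0.1], "spin": 0.3501, "aperture": 1}, {"d": [-0.368, -0.34, 0.1], "spin": 0.3501, "aperture": 1}, {"d": [-0.368, -0.34, 0.1], "spin": 0.3501, "aperture": 1}]' 60
cat >> h.py <<'E'
def go(P):
    s=probe_bus.get_state();R=cv2.Rodrigues(s["tool_rot"])[0];print("t",s["time"],"pos",s["position"].round(4),"axis",R[:,2].round(4),"q1,q7",s["joint_positions"][[0,6]].round(3),"F",s["ft_force"].round(1),"M",s["torque"].round(2),"grip",round(s["grip_width"],3),s["grip_force"]);print("tool delta",(R.T@(np.array(P)-s["position"])).round(4))
E
python3 - <<'E'
from h import *
cv2.imwrite("pics/s1.png",get_image("side")[100:310,200:480,::-1]);go([.4415,.1905,.03])
E
```

```text
time: 1.6
position: [0.4416, 0.1927, 0.1234]
tool_rot: [2.011, 2.414, 0.003]
ft_force: [-0.4, 0.2, -0.1]
grip_width: 0.996
grip_force: 0.0
t 1.65 pos [0.4416 0.1925 0.1233] axis [ 0.0011  0.001  -1.    ] q1,q7 [-0.831 -0.271] F [0.1 0.2 0.2] M [-0.1   0.05 -0.02] grip 1.001 0.0
tool delta [-0.0021 -0.0006  0.0933]
```

View pics/s1.png

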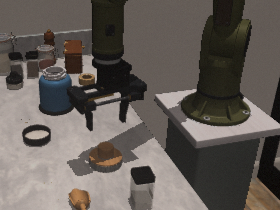

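The gripper is hovering over the lid with its fingers straddling the knob, so I'll descend and grip.

```bash
python3 inch.py '[{"d": [-0.002, -0.0005, 0.03], "aperture": 1}, {"d": [-0.002, -0.0005, 0.06], "aperture": 1}, {"d": [-0.002, -0.0005, 0.08], "aperture": 1}, {"d": [-0.002, -0.0005, 0.09], "aperture": 1}, {"d": [-0.002, -0.0005, 0.0925], "aperture": 1}, {"d": [-0.002, -0.0005, 0.0925], "aperture": 1}, {"d": [-0.002, -0.0005, 0.0925], "aperture": 0.4}, {"d": [-0.002, -0.0005, 0.0925], "aperture": 0.4}, {"d": [-0.002, -0.0005, 0.0925], "aperture": 0.4}, {"d": [-0.002, -0.0005, 0.0925], "aperture": 0.4}, {"d": [-0.002, -0.0005, 0.0925], "aperture": 0.4}, {"d": [-0.002, -0.0005, 0.0925], "aperture": 0.4}, {"d": [-0.002, -0.0005, 0.0925], "aperture": 0.4}]' 60;  python3 - <<'E'
from h import *
go([.4415,.1905,.03])
E
```

```text
time: 2.95
position: [0.4417, 0.189, 0.0301]
tool_rot: [2.014, 2.411, 0.001]
ft_force: [0.6, 0.4, 0.3]
grip_width: 0.491
grip_force: 60.0
t 2.95 pos [0.4417 0.189  0.0301] axis [ 3.e-04  1.e-04 -1.e+00] q1,q7 [-0.813 -0.216] F [0.6 0.4 0.3] M [-0.03 -0.05 -0.01] grip 0.491 60.000199154019356
tool delta [0.0015 0.0001 0.0001]
```

```bash
python3 inch.py '[{"d": [0, 0, -0.03], "aperture": 0.4}, {"d": [0, 0, -0.08], "aperture": 0.4}, {"d": [0, 0, -0.12], "aperture": 0.4}, {"d": [0, 0, -0.15], "aperture": 0.4}, {"d": [0, 0, -0.165], "aperture": 0.4}, {"d": [0, 0, -0.165], "aperture": 0.4}]';  python3 - <<'E'
from h import *
go([.5103,-.1598,.205])
E
```

```text
time: 3.55
position: [0.4428, 0.1896, 0.1972]
tool_rot: [2.013, 2.41, 0.007]
ft_force: [0.9, -0.2, -2.3]
grip_width: 0.488
grip_force: 60.0
t 3.55 pos [0.4428 0.1896 0.1972] axis [ 0.0037  0.0027 -1.    ] q1,q7 [-0.841 -0.292] F [ 0.9 -0.2 -2.3] M [-0.11 -0.04 -0.01] grip 0.488 59.99988687224686
tool delta [-0.3559  0.0043 -0.0084]
```

Converted, 0.7 rad / 3.1416 = 0.2228.

```bash
python3 inch.py '[{"d": [-0.04, 0, -0.008], "spin": 0.0318, "aperture": 0.4}, {"d": [-0.08, 0.001, -0.008], "spin": 0.0637, "aperture": 0.4}, {"d": [-0.12, 0.001, -0.008], "spin": 0.0955, "aperture": 0.4}, {"d": [-0.16, 0.002, -0.008], "spin": 0.1273, "aperture": 0.4}, {"d": [-0.2, 0.002, -0.008], "spin": 0.1592, "aperture": 0.4}, {"d": [-0.24, 0.003, -0.008], "spin": 0.191, "aperture": 0.4}, {"d": [-0.28, 0.003, -0.008], "spin": 0.2228, "aperture": 0.4}, {"d": [-0.31, 0.004, -0.008], "spin": 0.2228, "aperture": 0.4}, {"d": [-0.34, 0.004, -0.008], "spin": 0.2228, "aperture": 0.4}, {"d": [-0.356, 0.0043, -0.008], "spin": 0.2228, "aperture": 0.4}, {"d": [-0.356, 0.0043, -0.008], "spin": 0.2228, "aperture": 0.4}, {"d": [-0.356, 0.0043, -0.008], "spin": 0.2228, "aperture": 0.4}, {"d": [-0.356, 0.0043, -0.008], "spin": 0.2228, "aperture": 0.4}, {"d": [-0.356, 0.0043, -0.008], "spin": 0.2228, "aperture": 0.4}]';  python3 - <<'E'
from h import *
a,b=get_image("side"),get_image("top")
go([.5103,-.1598,.170])
c=lambda im,x,y:cv2.resize(im[y-50:y+50,x-50:x+50,::-1],(400,400),interpolation=cv2.INTER_CUBIC)
cv2.imwrite("pics/s2.png",np.hstack([c(a,256,165),c(b,351,200)]))
cv2.imwrite("pics/s2s.png",a[:,:,::-1])
E
```

```text
time: 4.95
position: [0.5091, -0.159, 0.2027]
tool_rot: [-2.716, -1.577, 0.0]
ft_force: [0.5, -0.8, -1.5]
grip_width: 0.492
grip_force: 60.0
t 5.05 pos [ 0.5092 -0.1595  0.203 ] axis [ 1.e-04  5.e-04 -1.e+00] q1,q7 [-0.458 -0.201] F [ 0.4  0.7 -0.8] M [-0.1   0.04  0.01] grip 0.499 60.00008060596883
tool delta [0.0003 0.0011 0.033 ]
```

View pics/s2.png

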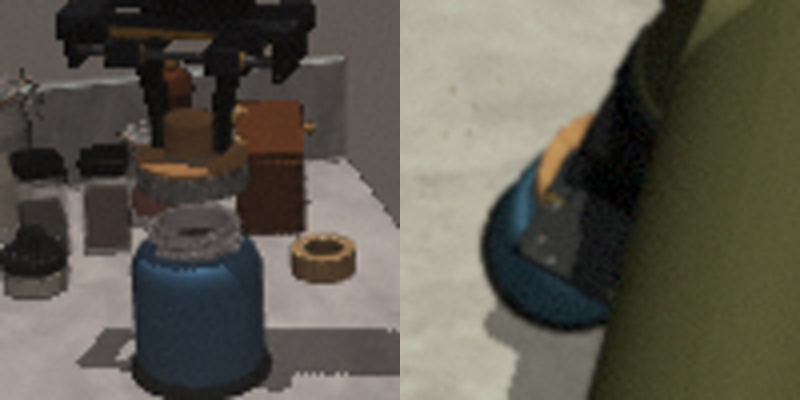

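The lid sits level about 3 cm above the neck, and its centre looks slightly left of the neck axis (crop x 190 against an expected ~195). I'll put a number on that.

Run:
```python
from h import *
im=cv2.imread("pics/s2s.png");hsv=cv2.cvtColor(im,cv2.COLOR_BGR2HSV)
for r in (155,157,159,161): print(r,im[r,232:276].sum(1)//3)
m=cv2.inRange(hsv,(95,80,25),(125,255,255))
for r in range(182,208,6):
    x=np.where(m[r,225:290])[0]+225;print("blue",r,x.min(),x.max())
for z in(.173,.183,.193): print("tcp",z,proj("side",[.5092,-.1595,z]))
for z in (.03,.06,.1,.138): print("can",z,proj("side",[.5103,-.1598,z]))
print("dpx/mm",proj("side",[.5103,-.1598,.183])-proj("side",[.5003,-.1598,.183]),proj("side",[.5103,-.1598,.183])-proj("side",[.5103,-.1698,.183]))
```

```text
155 [29 30 32 34 28 21 41 53 48 58 56 53 56 53 53 59 56 53 53 54 54 56 54 55
 54 54 56 55 57 56 53 53 55 54 53 45 32 34 36 39 43 43 42 52]
157 [ 17  18  17  18  20  34  58  60  39  60  56  81 104 115 113 112 115 114
 115 115 112 108 107 106 104  98  55  55  51  53  54  47  44  36  45  53
  32  32  31  29  35  33  33  35]
159 [59 58 59 68 91 82 67 75 54 45 47 47 53 64 60 74 57 59 61 59 61 59 61 58
 53 56 76 63 54 42 55 50 41 46 47 42 36 31 33 30 34 35 34 30]
161 [70 70 71 68 70 77 91 85 44 48 46 45 65 56 53 53 50 52 55 59 52 61 67 57
 55 50 55 57 57 54 49 50 51 52 50 41 32 32 34 34 34 34 32 33]
blue 182 240 269
blue 188 241 270
blue 194 241 270
blue 200 244 267
blue 206 246 267
tcp 0.173 [253.94652913 159.4615992 ]
tcp 0.183 [253.80361996 156.57750857]
tcp 0.193 [253.65967737 153.67256219]
can 0.03 [255.5492193 198.5508665]
can 0.06 [255.15527923 190.67045312]
can 0.1 [254.61716463 179.90595924]
can 0.138 [254.09182004 169.39691779]
dpx/mm [-3.04097635  0.32813948] [0.57988754 1.11880291]
```

```bash
python3 inch.py '[{"d": [0.0003, 0.001, 0.015], "aperture": 0.4}, {"d": [0.0003, 0.001, 0.028], "aperture": 0.4}, {"d": [0.0003, 0.001, 0.035], "aperture": 0.4}, {"d": [0.0003, 0.001, 0.037], "aperture": 0.4}, {"d": [0.0003, 0.001, 0.037], "aperture": 0.4}]'; python3 inch.py '[{"d": [0, 0, 0.002], "aperture": 0.4}, {"d": [0, 0, 0.004], "aperture": 0.4}, {"d": [0, 0, 0.004], "aperture": 0.4}]';python3 - <<'E'
from h import *
go([.5103,-.1598,.15])
E
```

```text
time: 5.55
position: [0.5098, -0.1608, 0.1655]
tool_rot: [-2.718, -1.574, 0.001]
ft_force: [-1.0, 0.3, -1.3]
grip_width: 0.49
grip_force: 60.0
time: 5.85
position: [0.5102, -0.1608, 0.162]
tool_rot: [-2.719, -1.574, -0.0]
ft_force: [-0.1, -0.0, -1.6]
grip_width: 0.493
grip_force: 60.0
t 5.85 pos [ 0.5102 -0.1608  0.162 ] axis [ 1.e-04  2.e-04 -1.e+00] q1,q7 [-0.444 -0.174] F [-0.1 -0.  -1.6] M [-0.13  0.06  0.03] grip 0.493 59.99990860931575
tool delta [ 0.0009 -0.0004  0.012 ]
```

```bash
python3 inch.py '[{"d": [0.0009, -0.0004, 0.001], "aperture": 0.4}, {"d": [0.0009, -0.0004, 0.002], "aperture": 0.4}, {"d": [0.0009, -0.0004, 0.002], "aperture": 0.4}]'; python3 inch.py '[{"d": [0, 0, 0.001], "aperture": 0.4}, {"d": [0, 0, 0.002], "aperture": 0.4}, {"d": [0, 0, 0.002], "aperture": 0.4}]'
```

```text
time: 6.15
position: [0.5102, -0.1604, 0.1601]
tool_rot: [2.718, 1.574, -0.0]
ft_force: [0.1, -1.6, -1.6]
grip_width: 0.491
grip_force: 60.0
time: 6.45
position: [0.5103, -0.1603, 0.1585]
tool_rot: [2.719, 1.574, 0.0]
ft_force: [-2.9, -2.2, 2.4]
grip_width: 0.493
grip_force: 60.0
```

Converted, -0.2 rad / 3.1416 = -0.0637.

```bash
python3 inch.py '[{"d": [0, 0, 0.001], "aperture": 0.4}, {"d": [0, 0, 0.001], "aperture": 0.4}, {"d": [0, 0, 0.001], "aperture": 0.4}]'; python3 inch.py '[{"spin": -0.0318, "aperture": 0.4}, {"spin": -0.0637, "aperture": 0.4}, {"spin": -0.0637, "aperture": 0.4}]';python3 - <<'E'
from h import *
go([.5103,-.1598,.15])
E
```

```text
time: 6.75
position: [0.5103, -0.1603, 0.1584]
tool_rot: [-2.719, -1.574, -0.001]
ft_force: [-4.9, -2.1, 10.1]
grip_width: 0.495
grip_force: 60.0
time: 7.05
position: [0.5115, -0.1616, 0.1591]
tool_rot: [2.544, 1.837, 0.003]
ft_force: [-2.9, -3.7, 10.8]
grip_width: 0.491
grip_force: 60.0
t 7.05 pos [ 0.5115 -0.1616  0.1591] axis [ 0.0035 -0.0016 -1.    ] q1,q7 [-0.426  0.027] F [-2.9 -3.7 10.8] M [-0.98  0.65  0.1 ] grip 0.491 60.00189609825611
tool delta [ 0.0013 -0.0017  0.0091]
```

Converted, -0.2 rad / 3.1416 = -0.0637.

```bash
for i in 1; do python3 inch.py '[{"d": [0, 0, -0.0004], "spin": -0.0318, "aperture": 0.4}, {"d": [0, 0, -0.0008], "spin": -0.0637, "aperture": 0.4}, {"d": [0, 0, -0.0008], "spin": -0.0637, "aperture": 0.4}]'; done; python3 inch.py '[{"d": [0, 0, -0.0004], "spin": -0.0318, "aperture": 0.4}, {"d": [0, 0, -0.0008], "spin": -0.0637, "aperture": 0.4}, {"d": [0, 0, -0.0008], "spin": -0.0637, "aperture": 0.4}]';python3 - <<'E'
from h import *
go([.5103,-.1598,.15])
E
```

```text
time: 7.35
position: [0.5113, -0.1618, 0.1601]
tool_rot: [2.348, 2.082, 0.002]
ft_force: [-3.8, -3.6, 10.4]
grip_width: 0.498
grip_force: 60.0
time: 7.65
position: [0.512, -0.1612, 0.161]
tool_rot: [2.128, 2.306, 0.004]
ft_force: [-1.3, -3.8, 9.9]
grip_width: 0.494
grip_force: 60.0
t 7.65 pos [ 0.512  -0.1612  0.161 ] axis [ 0.0048 -0.0012 -1.    ] q1,q7 [-0.396  0.42 ] F [-1.3 -3.8  9.9] M [-0.79  0.5   0.2 ] grip 0.494 59.99936697073281
tool delta [ 0.0016 -0.0017  0.011 ]
```

Converted, -0.2 rad / 3.1416 = -0.0637.

```bash
python3 inch.py '[{"d": [0, 0, -0.0004], "spin": -0.0318, "aperture": 0.4}, {"d": [0, 0, -0.0008], "spin": -0.0637, "aperture": 0.4}, {"d": [0, 0, -0.0008], "spin": -0.0637, "aperture": 0.4}]';python3 inch.py '[{"d": [0, 0, -0.0002], "spin": -0.0318, "aperture": 0.4}, {"d": [0, 0, -0.0005], "spin": -0.0637, "aperture": 0.4}, {"d": [0, 0, -0.0005], "spin": -0.0637, "aperture": 0.4}]';python3 inch.py '[{"spin": -0.0318, "aperture": 0.4}, {"spin": -0.0637, "aperture": 0.4}, {"spin": -0.0637, "aperture": 0.4}]'
```

```text
time: 7.95
position: [0.5121, -0.1606, 0.1619]
tool_rot: [1.886, 2.507, 0.004]
ft_force: [-1.8, -2.0, 11.4]
grip_width: 0.492
grip_force: 60.0
time: 8.25
position: [0.5108, -0.1604, 0.1616]
tool_rot: [1.628, 2.685, 0.001]
ft_force: [-2.8, -1.7, 7.8]
grip_width: 0.49
grip_force: 60.0
time: 8.55
position: [0.5109, -0.1602, 0.1599]
tool_rot: [1.354, 2.833, 0.0]
ft_force: [0.9, -1.8, -1.6]
grip_width: 0.493
grip_force: 60.0
```

```bash
python3 inch.py '[{"d": [0, 0, 0.002], "aperture": 0.4}, {"d": [0, 0, 0.004], "aperture": 0.4}, {"d": [0, 0, 0.004], "aperture": 0.4}]';python3 - <<'E'
from h import *
go([.5103,-.1598,.15])
E
```

```text
time: 8.85
position: [0.5108, -0.1601, 0.1559]
tool_rot: [1.356, 2.833, -0.0]
ft_force: [2.1, -2.7, -0.2]
grip_width: 0.491
grip_force: 60.0
t 8.85 pos [ 0.5108 -0.1601  0.1559] axis [ 1.2e-03 -7.0e-04 -1.0e+00] q1,q7 [-0.352  1.011] F [ 2.1 -2.7 -0.2] M [-0.97 -0.52 -0.01] grip 0.491 60.000276267528534
tool delta [ 0.0005 -0.0002  0.0059]
```

```bash
python3 inch.py '[{"d": [0, 0, 0.001], "aperture": 0.4}, {"d": [0, 0, 0.002], "aperture": 0.4}, {"d": [0, 0, 0.002], "aperture": 0.4}]';python3 inch.py '[{"d": [0, 0, 0.001], "aperture": 0.4}, {"d": [0, 0, 0.002], "aperture": 0.4}, {"d": [0, 0, 0.002], "aperture": 0.4}]'
```

```text
time: 9.15
position: [0.5108, -0.1602, 0.1543]
tool_rot: [1.355, 2.833, 0.0]
ft_force: [1.8, -3.2, 0.6]
grip_width: 0.491
grip_force: 60.0
time: 9.45
position: [0.5109, -0.1603, 0.154]
tool_rot: [1.355, 2.833, 0.002]
ft_force: [-1.4, -5.0, 10.6]
grip_width: 0.495
grip_force: 60.0
```

The lid origin is at about 124 mm, so it has dropped into the thread. I'll screw it clockwise, following the pitch.

Converted, 0.3 rad / 3.1416 = 0.0955.

```bash
python3 inch.py '[{"d": [0, 0, 0.0005], "spin": 0.0318, "aperture": 0.4}, {"d": [0, 0, 0.001], "spin": 0.0637, "aperture": 0.4}, {"d": [0, 0, 0.0014], "spin": 0.0955, "aperture": 0.4}, {"d": [0, 0, 0.0014], "spin": 0.0955, "aperture": 0.4}]'; python3 inch.py '[{"d": [0, 0, 0.0005], "spin": 0.0318, "aperture": 0.4}, {"d": [0, 0, 0.001], "spin": 0.0637, "aperture": 0.4}, {"d": [0, 0, 0.0014], "spin": 0.0955, "aperture": 0.4}, {"d": [0, 0, 0.0014], "spin": 0.0955, "aperture": 0.4}]';python3 - <<'E'
from h import *
go([.5103,-.1598,.15])
E
```

```text
time: 9.85
position: [0.5111, -0.1606, 0.1525]
tool_rot: [1.766, 2.596, 0.002]
ft_force: [-1.7, -3.0, 10.5]
grip_width: 0.494
grip_force: 60.0
time: 10.25
position: [0.5115, -0.1608, 0.151]
tool_rot: [2.133, 2.302, 0.003]
ft_force: [-0.1, -4.6, 10.3]
grip_width: 0.495
grip_force: 60.0
t 10.25 pos [ 0.5115 -0.1608  0.151 ] axis [ 3.3e-03 -7.0e-04 -1.0e+00] q1,q7 [-0.397  0.422] F [-0.1 -4.6 10.3] M [-1.11 -0.15 -0.29] grip 0.495 60.00595651566982
tool delta [ 0.001  -0.0011  0.001 ]
```

Threading perfectly at the pitch. I'll continue.

Converted, 0.3 rad / 3.1416 = 0.0955.

```bash
python3 inch.py '[{"d": [0, 0, 0.0005], "spin": 0.0318, "aperture": 0.4}, {"d": [0, 0, 0.001], "spin": 0.0637, "aperture": 0.4}, {"d": [0, 0, 0.0014], "spin": 0.0955, "aperture": 0.4}, {"d": [0, 0, 0.0014], "spin": 0.0955, "aperture": 0.4}]'; python3 inch.py '[{"d": [0, 0, 0.0005], "spin": 0.0318, "aperture": 0.4}, {"d": [0, 0, 0.001], "spin": 0.0637, "aperture": 0.4}, {"d": [0, 0, 0.0014], "spin": 0.0955, "aperture": 0.4}, {"d": [0, 0, 0.0014], "spin": 0.0955, "aperture": 0.4}]';python3 - <<'E'
from h import *
go([.5103,-.1598,.148])
E
```

```text
time: 10.65
position: [0.5107, -0.1607, 0.1496]
tool_rot: [2.455, 1.959, 0.002]
ft_force: [-1.8, -4.4, 11.3]
grip_width: 0.495
grip_force: 60.0
time: 11.05
position: [0.5109, -0.1611, 0.1482]
tool_rot: [2.719, 1.569, 0.002]
ft_force: [-2.2, -4.7, 11.2]
grip_width: 0.498
grip_force: 60.0
t 11.05 pos [ 0.5109 -0.1611  0.1482] axis [ 2.e-03 -9.e-04 -1.e+00] q1,q7 [-0.446 -0.165] F [-2.2 -4.7 11.2] M [-1.26  0.38 -0.22] grip 0.498 60.00534016638994
tool delta [ 0.0008 -0.0012  0.0002]
```

Converted, 0.2 rad / 3.1416 = 0.0637.

```bash
S='from h import *
go([.5103,-.1598,.148])'; python3 inch.py '[{"spin": 0.0318, "aperture": 0.4}, {"spin": 0.0637, "aperture": 0.4}, {"spin": 0.0637, "aperture": 0.4}]'; python3 -c "$S";  python3 inch.py '[{"d": [0, 0, -0.0005], "spin": 0.0318, "aperture": 0.4}, {"d": [0, 0, -0.0005], "spin": 0.0637, "aperture": 0.4}, {"d": [0, 0, -0.0005], "spin": 0.0637, "aperture": 0.4}]'; python3 -c "$S"
```

```text
time: 11.35
position: [0.5103, -0.1608, 0.1481]
tool_rot: [2.864, 1.29, 0.001]
ft_force: [-2.3, -3.7, 12.3]
grip_width: 0.497
grip_force: 60.0
t 11.35 pos [ 0.5103 -0.1608  0.1481] axis [ 6.e-04 -0.e+00 -1.e+00] q1,q7 [-0.464 -0.362] F [-2.3 -3.7 12.3] M [-0.96  0.69 -0.3 ] grip 0.497 60.00126672908664
tool delta [ 0.0008 -0.0007  0.0001]
time: 11.65
position: [0.5101, -0.1606, 0.1481]
tool_rot: [2.979, 0.998, 0.0]
ft_force: [-1.7, -4.4, 9.0]
grip_width: 0.49
grip_force: 60.0
t 11.65 pos [ 0.5101 -0.1606  0.1481] axis [ 1.e-04  0.e+00 -1.e+00] q1,q7 [-0.482 -0.558] F [-1.7 -4.4  9. ] M [-1.02  0.61 -0.29] grip 0.49 60.001060143113136
tool delta [ 0.0007 -0.0005  0.0001]
```

Converted, 0.2 rad / 3.1416 = 0.0637.

```bash
S='from h import *
go([.5103,-.1598,.148])'; python3 inch.py '[{"d": [0, 0, -0.0006], "spin": 0.0318, "aperture": 0.4}, {"d": [0, 0, -0.0006], "spin": 0.0637, "aperture": 0.4}, {"d": [0, 0, -0.0006], "spin": 0.0637, "aperture": 0.4}]'; python3 -c "$S";  python3 inch.py '[{"spin": 0.0318, "aperture": 0.4}, {"spin": 0.0637, "aperture": 0.4}, {"spin": 0.0637, "aperture": 0.4}]'; python3 -c "$S"
```

```text
time: 11.95
position: [0.5098, -0.1603, 0.1481]
tool_rot: [-3.063, -0.696, 0.001]
ft_force: [-1.6, -3.0, 6.0]
grip_width: 0.495
grip_force: 60.0
t 11.95 pos [ 0.5098 -0.1603  0.1481] axis [-8.e-04  1.e-04 -1.e+00] q1,q7 [-0.501 -0.754] F [-1.6 -3.   6. ] M [-1.06  0.42 -0.2 ] grip 0.495 60.00313829630613
tool delta [ 0.0007 -0.0002  0.0001]
time: 12.25
position: [0.5108, -0.1604, 0.1482]
tool_rot: [3.116, 0.392, 0.002]
ft_force: [1.1, -6.1, 4.1]
grip_width: 0.496
grip_force: 60.0
t 12.25 pos [ 0.5108 -0.1604  0.1482] axis [ 0.0012 -0.0011 -1.    ] q1,q7 [-0.521 -0.947] F [ 1.1 -6.1  4.1] M [-0.95 -0.17  0.62] grip 0.496 59.99412230215967
tool delta [-0.0003 -0.0007  0.0002]
```

Converted, 0.15 rad / 3.1416 = 0.0477.

```bash
S='from h import *
go([.5103,-.1598,.148])'; python3 inch.py '[{"spin": 0.0318, "aperture": 0.4}, {"spin": 0.0477, "aperture": 0.4}, {"spin": 0.0477, "aperture": 0.4}]'; python3 -c "$S";  python3 inch.py '[{"spin": 0.0318, "aperture": 0.4}, {"spin": 0.0477, "aperture": 0.4}, {"spin": 0.0477, "aperture": 0.4}]'; python3 -c "$S"
```

```text
time: 12.55
position: [0.5138, -0.16, 0.1482]
tool_rot: [3.135, 0.16, 0.012]
ft_force: [10.2, -6.4, -4.1]
grip_width: 0.492
grip_force: 60.0
t 12.55 pos [ 0.5138 -0.16    0.1482] axis [ 0.0078 -0.0024 -1.    ] q1,q7 [-0.536 -1.093] F [10.2 -6.4 -4.1] M [-0.99 -2.2   0.89] grip 0.492 60.00713400542736
tool delta [-0.0035 -0.0005  0.0002]
time: 12.85
position: [0.5137, -0.1603, 0.1485]
tool_rot: [3.137, -0.072, 0.011]
ft_force: [8.6, -5.5, -2.1]
grip_width: 0.491
grip_force: 60.0
t 12.85 pos [ 0.5137 -0.1603  0.1485] axis [ 0.0069 -0.0036 -1.    ] q1,q7 [-0.551 -1.238] F [ 8.6 -5.5 -2.1] M [-1.58 -1.66  1.3 ] grip 0.491 59.984989799559116
tool delta [-0.0034 -0.0003  0.0005]
```

Torque is up around 0.9–1.3 N·m, so the lid has bound. I'll release, go up and look.

Converted, -0.05 rad / 3.1416 = -0.0159.

```bash
python3 inch.py '[{"spin": -0.0159, "aperture": 0.4}, {"spin": -0.0159, "aperture": 1}, {"spin": -0.0159, "aperture": 1}, {"spin": -0.0159, "aperture": 1}, {"spin": -0.0159, "aperture": 1}, {"spin": -0.0159, "aperture": 1}, {"spin": -0.0159, "aperture": 1}]'; python3 inch.py '[{"d": [0, 0, -0.02], "aperture": 1}, {"d": [0, 0, -0.05], "aperture": 1}, {"d": [0, 0, -0.08], "aperture": 1}, {"d": [0, 0, -0.11], "aperture": 1}, {"d": [0, 0, -0.13], "aperture": 1}, {"d": [0, 0, -0.13], "aperture": 1}]';python3 - <<'E'
from h import *
a=get_image("side")
go([.5103,-.1598,.148])
cv2.imwrite("pics/s3.png",cv2.resize(a[120:220,206:306,::-1],(500,500),interpolation=cv2.INTER_CUBIC))
for z in(.118,.143): print(proj("side",[.5103,-.1598,z]))
E
```

```text
time: 13.55
position: [0.51, -0.1596, 0.1473]
tool_rot: [-3.141, 0.0, 0.001]
ft_force: [1.0, -0.3, 0.3]
grip_width: 0.942
grip_force: 0.0
time: 14.15
position: [0.5118, -0.1604, 0.2803]
tool_rot: [-3.141, 0.0, -0.008]
ft_force: [1.0, 0.7, 0.2]
grip_width: 1.001
grip_force: 0.0
t 14.2 pos [ 0.5109 -0.16    0.2784] axis [ 2.4e-03  3.0e-04 -1.0e+00] q1,q7 [-0.591 -1.273] F [-0.4 -0.3 -0.4] M [-0.07  0.17  0.01] grip 1.001 0.0
tool delta [-0.0009 -0.0002  0.1304]
[254.37006913 174.96303825]
[254.02164016 167.99303309]
```

View pics/s3.png

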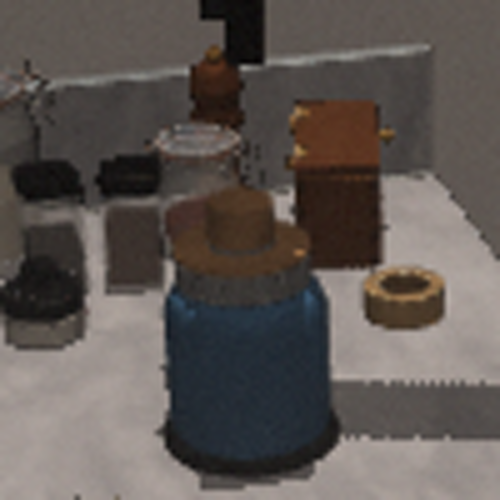

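The side view shows the lid level and seated on the shoulder, with the plate at about (242,247) in the crop. I'll regrasp once, centred, to confirm it is tight.

Converted, 0.2 rad / 3.1416 = 0.0637.

```bash
S='from h import *
go([.5103,-.1598,.148])'; python3 inch.py '[{"d": [0, 0, 0.04], "aperture": 1}, {"d": [0, 0, 0.08], "aperture": 1}, {"d": [0, 0, 0.11], "aperture": 1}, {"d": [0, 0, 0.125], "aperture": 1}, {"d": [0, 0, 0.13], "aperture": 1}, {"d": [0, 0, 0.13], "aperture": 1}, {"d": [0, 0, 0.13], "aperture": 0.4}, {"d": [0, 0, 0.13], "aperture": 0.4}, {"d": [0, 0, 0.13], "aperture": 0.4}, {"d": [0, 0, 0.13], "aperture": 0.4}, {"d": [0, 0, 0.13], "aperture": 0.4}, {"d": [0, 0, 0.13], "aperture": 0.4}]'; python3 -c "$S";  python3 inch.py '[{"spin": 0.0159, "aperture": 0.4}, {"spin": 0.0318, "aperture": 0.4}, {"spin": 0.0318, "aperture": 0.4}]'; python3 -c "$S";  python3 inch.py '[{"spin": 0.0318, "aperture": 0.4}, {"spin": 0.0637, "aperture": 0.4}, {"spin": 0.0637, "aperture": 0.4}]'; python3 -c "$S"
```

```text
time: 15.4
position: [0.5103, -0.1598, 0.1476]
tool_rot: [-3.141, 0.0, -0.0]
ft_force: [-0.0, -0.4, 0.1]
grip_width: 0.541
grip_force: 0.0
t 15.4 pos [ 0.5103 -0.1598  0.1476] axis [ 3.e-04  2.e-04 -1.e+00] q1,q7 [-0.55 -1.19] F [-0.  -0.4  0.1] M [-0.08  0.13  0.02] grip 0.541 0.0
tool delta [-0.      0.     -0.0004]
time: 15.7
position: [0.5109, -0.1603, 0.1476]
tool_rot: [3.136, -0.151, 0.002]
ft_force: [2.3, -3.7, -1.9]
grip_width: 0.495
grip_force: 60.0
t 15.7 pos [ 0.5109 -0.1603  0.1476] axis [ 0.0013 -0.0022 -1.    ] q1,q7 [-0.56  -1.284] F [ 2.3 -3.7 -1.9] M [-0.44 -0.43  1.57] grip 0.495 60.00868979841471
tool delta [-0.0007 -0.0005 -0.0004]
time: 16.0
position: [0.5112, -0.1604, 0.148]
tool_rot: [3.105, -0.466, 0.003]
ft_force: [2.3, -2.4, 0.3]
grip_width: 0.497
grip_force: 60.0
t 16.0 pos [ 0.5112 -0.1604  0.148 ] axis [ 0.0019 -0.0019 -1.    ] q1,q7 [-0.581 -1.48 ] F [ 2.3 -2.4  0.3] M [-0.75 -0.41  0.93] grip 0.497 59.99861799180508
tool delta [-0.001  -0.0003 -0.0001]
```

Torque rose at once to well over 0.7 N·m and the knob slipped in the fingers, so the lid is tight. I'll release, retreat and hand in.

```bash
python3 inch.py '[{"aperture": 1}, {"aperture": 1}, {"aperture": 1}, {"aperture": 1}, {"aperture": 1}, {"d": [0, 0, -0.02], "aperture": 1}, {"d": [0, 0, -0.05], "aperture": 1}, {"d": [0, 0, -0.08], "aperture": 1}, {"d": [0, 0, -0.11], "aperture": 1}, {"d": [0, 0, -0.12], "aperture": 1}, {"d": [0, 0, -0.12], "aperture": 1}, {"d": [0, 0, -0.12], "aperture": 1}, {"d": [0, 0, -0.12], "aperture": 1}]'
python3 - <<'E'
from h import *
a=get_image("side");cv2.imwrite("pics/s4.png",cv2.resize(a[120:320,206:406,::-1],(600,600)))
E
```

```text
time: 17.3
position: [0.5094, -0.1595, 0.2658]
tool_rot: [3.106, -0.47, -0.004]
ft_force: [0.4, 1.1, -0.8]
grip_width: 1.0
grip_force: 0.0
```

View pics/s4.png

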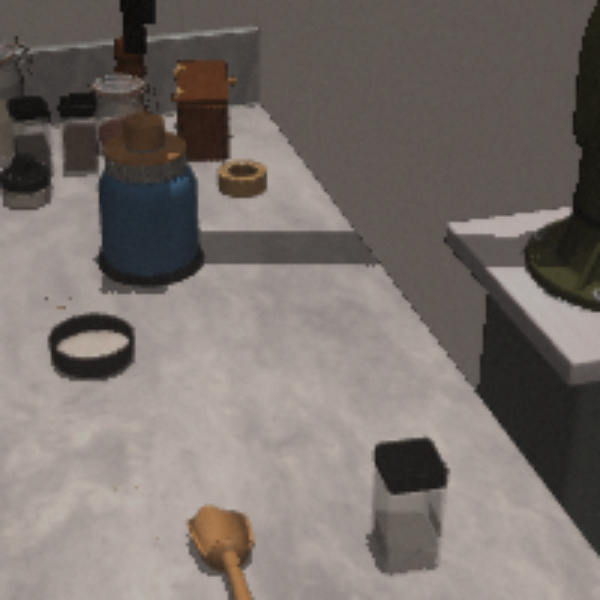

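The lid is seated level on the canister at about (145,155), the gripper is clear, and the salt pot, scoop and spice jar look undisturbed.

```bash
python3 -c "from bench import ctrl, job, probe_bus, get_image, camera_model;print(job.close_job())"
```

```text
the job is handed in; nothing more can be done
None
```

I screwed the lid fully home and hand-tight on the canister, let go and handed the job in at about 17 s; no verdict came back, and nothing else looked moved in the last picture, though it did not show the measuring cup.

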